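# Let the chocolate balls out of the dispenser

## Task

Let the three chocolate balls out of the dispenser: with closed fingertips, press the lever paddle all the way down so that the lid swings wide open, and keep it down until all three have rolled into the catch tray. Then ease the paddle back up slowly, so that the lid comes down to fully shut without slamming, and move clear. Touch neither the lid nor the balls, and leave everything else on the table where it is.

Things in the scene. Friction and masses are not known exactly. Their poses are not given: they have to be found in the camera images.
- dispenser: steel and white plastic dispenser fixed to the table, 405 mm long with paddle, 150 wide, 170 high. Origin: on the table under its middle; -x axis points to the catch tray, +x to the lever paddle at the other end. An open steel trough, 46 mm wide, slopes 15 degrees down towards -x, from x = 80 to -40 mm
- lever_pad (a point): middle of the top of the lever paddle, a flat black plate 50 mm along the dispenser's x, 64 wide, 10 thick, overhanging freely at its +x end. At rest: dispenser x = 170, y = 0, 135 mm above the table. Fully pressed: 55 mm lower, about 10 mm nearer the trough, tilted 0.40 rad, outer edge lowest
- lever_hinge (a point): the lever's pivot, on the dispenser's middle plane at dispenser x = 30 mm, 130 mm above the table; the axis is the dispenser's y. The lever's arm runs along the dispenser's -y side, 42 mm from the middle plane
- lever (a joint): lever angle (rad): 0 at rest (paddle up), 0.40 at its stop (fully pressed). A spring returns it: about 1.5 N on the paddle starts it, about 5 N holds it down. Let go, it flies back and the lid slams; easing the paddle up over 2 s or more is gentle
- lid (a joint): angle of the lid (rad): a steel flap 44 mm wide, 58 high, across the trough's mouth at the tray end, hinged along its top edge 139 mm above the table at dispenser x = -44 mm. 0 shut, 1.24 wide open (swung out over the tray). Linked to the lever, it always stands at 3.1 times the lever's angle
- tray (a point): middle of the floor of the catch tray, fixed to the dispenser below the lid; axes as the dispenser's; 28 mm above the table. Inside, the tray is 153 mm long (x) and 120 wide (y); its outer end wall rises to 76 mm above the table, its side walls to 68
- ball0: a dark chocolate ball, 36 across, origin at its centre; first from the lid in the trough's single file. It rolls out by itself when the lid opens (sizes in mm)
- ball1: a dark chocolate ball, 36 across, origin at its centre; second from the lid in the trough's single file. It rolls out by itself when the lid opens (sizes in mm)
- ball2: a dark chocolate ball, 36 across, origin at its centre; third from the lid in the trough's single file. It rolls out by itself when the lid opens (sizes in mm)
- cutter: a round steel cookie cutter, an open ring 60 across and 35 high, beside the paddle; origin at the middle of its underside; not to be moved (sizes in mm)
- choc_piece: a piece of white chocolate, 55 x 28 x 14, beside the dispenser; origin at the middle of its underside; not to be moved (sizes in mm)
- mug: a white mug, 80 across and 90 high; origin at the middle of its underside; not to be moved (sizes in mm)
- jar: a glass jar with a steel lid, 72 across and 110 high; origin at the middle of its underside; not to be moved (sizes in mm)
- bowl: a blue bowl, 150 across and 60 high; origin at the middle of its underside; not to be moved (sizes in mm)
- carrot: a carrot with its greens, about 240 long and 34 thick; origin at the middle of its underside; not to be moved (sizes in mm)
- spatula: a wooden-handled spatula lying on the table; origin at the middle of its underside; not to be moved (sizes in mm)

How it is judged:
By the outcome, as a careful person would: the job done as asked, in the order asked, and still so for the second after the job is handed in, with the robot touching nothing.
It also fails if it takes over 43 s, if anything falls off the work surface, if the arm or the gripper's body presses on something with over 40 N, if the wrist force passes 120 N, or if a joint passes its speed limit or range.

## Robot

A 6-joint arm with a two-finger parallel gripper is mounted at the origin on the work surface. World frame = base frame: x ahead of the robot, y to its left, z up, the work surface at z = 0. Lengths are in m, angles in rad, forces in N, time in s.
With the tool pointing down it reaches from about 0.25 to 0.8 m from the base axis. Payload 8.5 kg.
Tool frame: the origin (TCP) lies at the very end of the fingers, on their centre line; the grasp point (between the pads) lies 19 mm behind it; z points along the fingers, y is the line along which they close (so a half turn about z gives the same grasp; the last joint's range is limited). The gripper opens to 85 mm and grips with 20 to 120 N. Pads are 22 mm wide; open, the fingers measure 114 mm over their backs; the gripper's body (76 mm by 85 mm) begins 54 mm behind the grasp point. The pads swing forward as they close: fully open they stand 13 mm farther back than shut.
Start: joints at [-1.28, 0.238, -0.013, 1.319, 0, 1.571], TCP at [0.151, -0.503, 0.231] pointing down, gripper open.
Joint ranges: [-2.66, 2.66], [-1.03, 1.9], [-1.14, 1.46], [-1.82, 2.27], [-1.45, 1.34], [-3.14, 3.14]. Speed limits (rad/s): [2.22, 2.22, 2.79, 3.14, 3.14, 3.14].

## Interface

Orientations are given as a rotation vector (axis times angle).
In Python, from plant import manip, imaging gives the robot as it stands.
- The arm moves only by the tool servo_tool, never from a script. Its argument "plan" is a list that holds one entry, the list of rows, each a list of 7 numbers: the shift along the tool's x, y, z in m, then the turn, a rotation vector about the tool's x, y, z in rad, then the opening, from 0 (shut) to 1 (fully open). A call has 1 to 10 rows; each row is the pose to reach, as a shift and turn from the pose commanded when the call began, along the tool's axes at that moment; what a row does not reach only later rows make up. A row lasts 1/10 s, in which the tool goes at most 50 mm and 8.59 degrees, less where a joint would pass 70% of its speed; a pose out of reach is approached as far as the arm can. A call with a gripper value outside its range is refused whole. The fingers move at their own pace and stop on an object; "force" is the grip in N (left out, the last holds). Time passes only in rows, so rows that repeat a pose let the fingers close. It gives the time, the measured TCP pose, the force, the opening and the grip force at its end, in the units of the state.
- manip.get_obs(): the state, without advancing time (a new reading comes with each control period).
- imaging.grab_frame(name): name is "scene" or "top" or "wrist"; returns (picture, depth): 480x640x3 uint8, blue, green, red; 480x640 float32, m along the optical axis (not along the pixel's ray), 0 where there is no reading.
- imaging.camera_info(name): a dict with "K" (3x3 intrinsics, pixels), "origin" and "orientation" of the camera in the world; the wrist camera has in their place "mount" (4x4, takes a point from camera to tool coordinates, whose origin is the TCP and whose axes are the flange's). Camera axes: x right, y down, z forward; pixel columns grow to the right and rows downward; lengths in m; the calibration is good to about 2 mm. The wrist camera is an equidistant fisheye: a pixel r from the principal point sees the ray r / f radians off the axis. A picture is of the moment at which its call begins: read the wrist's pose just before it. camera_info takes no time and is no camera call.
- manip.finish_job(): hands the job in; it is judged then, once.
The state is a dict: "time": time; "q": joint angles; "qvel": joint speeds; "joint_torque": joint torques, N m; "tool_pos": TCP position; "tcp_rot": TCP orientation; "force": force on the tool from outside, world axes, zero at the start; "torque": the same for the moment, N m; "finger_gap": opening from 0.0 (shut) to 1.0 (fully open); "grip_force": force on a finger pad.
Only numpy, scipy, OpenCV 4.12 (cv2) and the standard library are available. Lean on these libraries where they do the work, as an engineer would, in place of code of your own. Each camera call takes 0.05 s, during which the arm holds its last target. There are 200 camera calls.

## Working session

There is one attempt and no reset: what is moved stays moved. The work goes in short steps, Python scripts to look and compute and a tool call to move; the robot and the scene stay as the last step left them, time stands still between calls to the robot, and variables do not carry over. Pictures are saved under pics/ and viewed, at most 10 in all, crops included, and the job is handed in when it is done.

Besides the shell and the picture viewer there is one more tool, called after ">>>" by a JSON object that holds its "name" and its "arguments". servo_tool: Moves the arm, as the interface text tells. Its arguments: {"type":"object","properties":{"plan":{"type":"array"},"force":{"type":"number"}},"required":["plan"]}

```bash
mkdir -p pics
cat > h.py <<'E'
import numpy as np, cv2
from plant import manip, imaging
from scipy.spatial.transform import Rotation as R
def rot(o):
    o=np.array(o,float)
    if o.shape==(3,3): return o
    return R.from_rotvec(o).as_matrix() if o.size==3 else R.from_quat(o).as_matrix()
def cloud(d,info):
    K=np.array(info["K"]); v,u=np.mgrid[:480,:640]
    p=np.stack([(u-K[0,2])/K[0,0]*d,(v-K[1,2])/K[1,1]*d,d],-1)
    return p@rot(info["orientation"]).T+np.array(info["origin"])
E
python3 - <<'E'
from h import *
for n in ("top","scene"):
    i=imaging.camera_info(n); print(n,i)
    p,d=imaging.grab_frame(n); cv2.imwrite(f"pics/{n}0.png",p); np.save(f"{n}0.npy",d)
o=manip.get_obs(); print(o)
E
```

```text
top {'K': array([[480.00661688,   0.        , 325.77439004],
       [  0.        , 480.00661688, 233.49303865],
       [  0.        ,   0.        ,   1.        ]]), 'origin': array([ 0.30597963, -0.06251996,  1.36305787]), 'orientation': array([-2.12419572,  2.15069811, -0.17779491])}
scene {'K': array([[495.3526207 ,   0.        , 309.55214586],
       [  0.        , 495.3526207 , 247.45850719],
       [  0.        ,   0.        ,   1.        ]]), 'origin': array([1.17793154, 0.473225  , 0.91559857]), 'orientation': array([-1.17351615, -2.34104558,  1.00249345])}
{'time': 0.1, 'q': array([-1.27999826e+00,  2.38719612e-01, -1.41568400e-02,  1.31922611e+00,
       -7.92192947e-06,  1.57079807e+00]), 'qvel': array([ 5.71953562e-04, -2.81242617e-03, -7.60161814e-04,  6.05345195e-05,
        2.35825607e-04, -4.00481564e-04]), 'joint_torque': array([-2.61988389e-04, -5.39723361e+01,  3.46997309e+01,  1.34614238e-02,
       -6.90598768e-05, -1.83199248e-06]), 'tool_pos': array([ 0.15041536, -0.50259565,  0.23074765]), 'tcp_rot': array([-3.10716581e+00, -4.54986961e-01,  3.09470274e-04]), 'force': array([-0.31372601,  0.39150357, -0.16752162]), 'torque': array([ 0.01808808, -0.02938151, -0.00792905]), 'grip_force': 0.0, 'finger_gap': 0.9992150154662117}
```

View pics/top0.png

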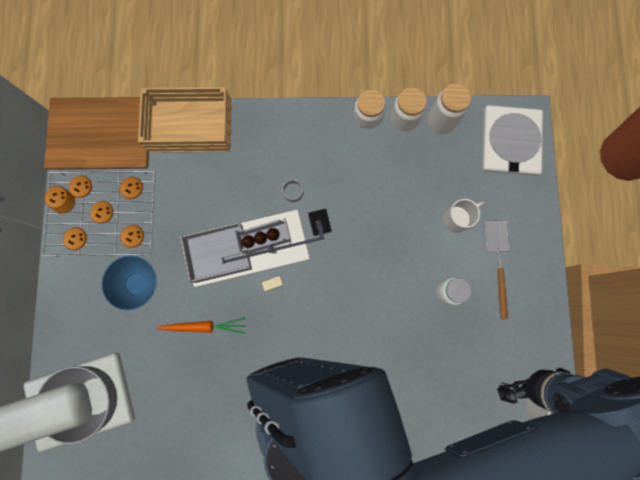

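View pics/scene0.png

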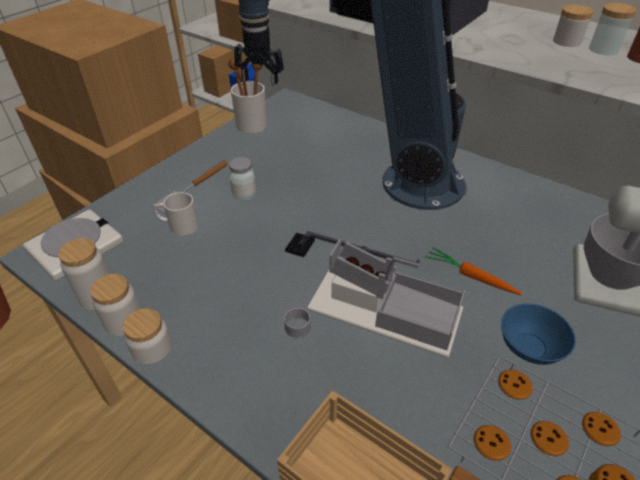

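The top view shows the paddle as a black plate at about (319,221), with the dispenser extending left to the tray at (215,250). The balls are at (248–273,240), and the cutter is at (292,190). Next I measure the paddle and the dispenser axis.

Run:
```python
from h import *
res={}
for n,roi in (("top",(295,200,345,245)),("scene",(275,225,325,265))):
    i=imaging.camera_info(n); d=np.load(n+"0.npy"); im=cv2.imread(f"pics/{n}0.png")
    P=cloud(d,i); x0,y0,x1,y1=roi
    m=np.zeros((480,640),bool); m[y0:y1,x0:x1]=(im[y0:y1,x0:x1].max(2)<45)
    q=m&(P[...,2]>0.12)&(P[...,2]<0.15); pts=P[q]
    print(n,m.sum(),q.sum(),np.median(pts,0))
    print(pts.min(0),pts.max(0))
    c,s,a=cv2.minAreaRect((pts[:,:2]*1000).astype(np.float32)); print("rect",c,s,a)
    if n=="top":
        # white base plate, and tray rim
        wm=(im.min(2)>185)&(P[...,2]<.03)&(P[...,2]>-.01); wm[:200]=0; wm[300:]=0; wm[:,:170]=0; wm[:,330:]=0
        b=P[wm]; print("plate",wm.sum(),np.median(b[:,2])); print(cv2.minAreaRect((b[:,:2]*1000).astype(np.float32)))
        hsv=im.astype(int)
        bm=np.zeros((480,640),bool); bm[225:255,235:285]=True
        bm&=(im[...,0]<40)&(im[...,2]>im[...,0]+8)
        k,l,st,ce=cv2.connectedComponentsWithStats(bm.astype(np.uint8))
        for j in range(1,k):
            if st[j,4]>15: print("ball",st[j,4],ce[j],np.median(P[l==j],0))
    else: pass
i=imaging.camera_info("wrist");print(i)
```

```text
top 310 310 [ 0.54403081 -0.05267138  0.13535327]
[ 0.50715625 -0.07823306  0.1286897 ] [ 0.57103633 -0.02404685  0.1428785 ]
rect (539.3322143554688, -51.0817985534668) (59.41344451904297, 44.40676498413086) 13.262046813964844
plate 1591 0.012857793699416531
((492.36016845703125, 159.3424530029297), (145.96868896484375, 328.52947998046875), 13.076963424682617)
ball 321 [259.61370717 237.63862928] [0.5018484  0.10504281 0.12142484]
scene 431 430 [ 0.54408892 -0.04650624  0.13318744]
[ 0.49425518 -0.07710555  0.12597359] [ 0.5768229  -0.01526511  0.13819908]
rect (535.7607421875, -41.07485580444336) (74.91523742675781, 67.60503387451172) 12.176508903503418
{'K': array([[371.64829954,   0.        , 320.55551332],
       [  0.        , 371.64829954, 241.75315963],
       [  0.        ,   0.        ,   1.        ]]), 'mount': array([[-1.22631241e-03, -9.44804719e-01, -3.27631711e-01,
         8.42423646e-02],
       [ 9.99999225e-01, -1.08812389e-03, -6.05090612e-04,
         4.49347228e-04],
       [ 2.15188575e-04, -3.27632199e-01,  9.44805322e-01,
        -1.41825108e-01],
       [ 0.00000000e+00,  0.00000000e+00,  0.00000000e+00,
         1.00000000e+00]])}
```

>>> {"name": "servo_tool", "arguments": {"plan": [[[0.01,-0.006,0,0,0,0,0],[0.035,-0.022,0,0,0,0,0],[0.07,-0.044,0,0,0,0,0],[0.11,-0.07,0,0,0,0,0],[0.15,-0.095,0,0,0,0,0],[0.19,-0.12,0,0,0,0,0],[0.23,-0.146,0,0,0,0,0],[0.27,-0.171,0,0,0,0,0],[0.31,-0.197,0,0,0,0,0],[0.34,-0.216,0,0,0,0,0]]]}}

```text
time: 1.1
tool_pos: [0.4154, -0.1955, 0.2313]
tcp_rot: [-3.108, -0.457, -0.0]
force: [-0.2, -0.6, 0.2]
finger_gap: -0.003
grip_force: 0.0
```

>>> {"name": "servo_tool", "arguments": {"plan": [[[0.03,-0.02,0,0,0,0,0],[0.065,-0.041,0,0,0,0,0],[0.1,-0.063,0,0,0,0,0],[0.13,-0.083,0,0,0,0,0],[0.15,-0.096,0,0,0,0,0],[0.16,-0.102,0,0,0,0,0],[0.164,-0.104,0,0,0,0,0],[0.164,-0.104,0,0,0,0,0],[0.164,-0.104,0,0,0,0,0]]]}}

```text
time: 2.0
tool_pos: [0.5409, -0.0526, 0.2314]
tcp_rot: [3.109, 0.454, -0.001]
force: [0.1, -0.2, -0.3]
finger_gap: 0.002
grip_force: 0.0
```

Run:
```python
from h import *
o=manip.get_obs(); p,d=imaging.grab_frame("wrist"); cv2.imwrite("pics/w1.png",p)
p,d=imaging.grab_frame("top"); cv2.imwrite("pics/t1.png",cv2.resize(p[170:320,160:360],None,fx=4,fy=4))
Rm=rot(o["tcp_rot"]); print(o["time"],o["tool_pos"],o["tcp_rot"],o["force"],o["finger_gap"],Rm)
print("shift to pad",Rm.T@(np.array([.541,-.0515,.135])-o["tool_pos"]))
# project predicted pad corners to the wrist picture
i=imaging.camera_info("wrist");K=i["K"];M=np.linalg.inv(i["mount"])
ex=np.array([.226,-.974,0]);ey=np.array([.974,.226,0])
for a,b in ((0,0),(25,32),(25,-32),(-25,-32),(-25,32)):
    w=np.array([.541,-.0515,.135])+ex*a/1e3+ey*b/1e3
    c=M@np.r_[Rm.T@(w-o["tool_pos"]),1]; c=c[:3]; th=np.arctan2(np.hypot(*c[:2]),c[2]); ph=np.arctan2(c[1],c[0])
    print(K[0,2]+K[0,0]*th*np.cos(ph),K[1,2]+K[0,0]*th*np.sin(ph))
```

```text
2.0 [ 0.540911   -0.05256792  0.23138604] [ 3.10861517e+00  4.53817327e-01 -5.93184576e-04] [ 0.07931686 -0.23529073 -0.2646911 ] 0.0023540218481674403 [[ 9.58264999e-01  2.85881190e-01 -3.69867166e-04]
 [ 2.85881180e-01 -9.58265070e-01 -8.06369134e-05]
 [-3.77483363e-04 -2.84665301e-05 -9.99999928e-01]]
shift to pad [ 0.00042697 -0.00099516  0.09638591]
318.6572304029081 243.43889563419665
359.47542101549186 199.81067951150314
350.9669395727604 287.60848029652533
280.97790428722215 283.71741966275835
283.48838789520664 195.29013278163376
```

View pics/w1.png

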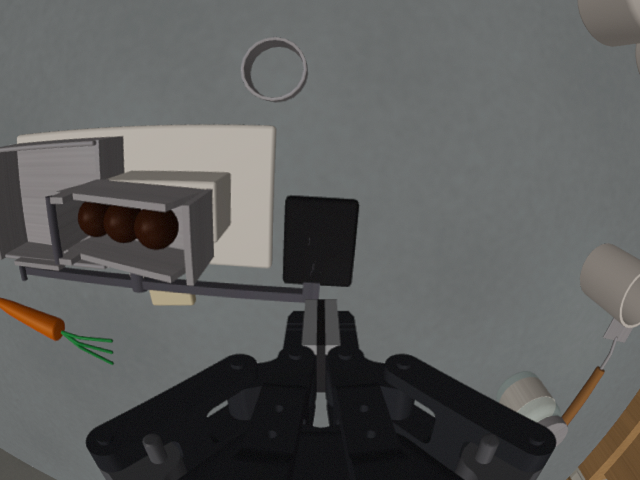

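The paddle corners are at (286,197), (358,200), (351,287) and (284,283), within about 2–4 px of my prediction, so the position is confirmed. I'll descend to just above it.

>>> {"name": "servo_tool", "arguments": {"plan": [[[0,0,0.005,0,0,0,0],[0,-0.001,0.018,0,0,0,0],[0,-0.001,0.035,0,0,0,0],[0,-0.001,0.052,0,0,0,0],[0,-0.001,0.068,0,0,0,0],[0,-0.001,0.08,0,0,0,0],[0,-0.001,0.086,0,0,0,0],[0,-0.001,0.089,0,0,0,0],[0,-0.001,0.09,0,0,0,0]]]}}

```text
time: 3.0
tool_pos: [0.5414, -0.051, 0.1414]
tcp_rot: [-3.108, -0.455, -0.0]
force: [0.2, -1.0, 0.2]
finger_gap: 0.001
grip_force: 0.0
```

>>> {"name": "servo_tool", "arguments": {"plan": [[[0,0,0.003,0,0,0,0],[0,0,0.006,0,0,0,0],[0,0,0.009,0,0,0,0],[0,0,0.012,0,0,0,0],[0,0,0.016,0,0,0,0],[0,0,0.02,0,0,0,0],[0,-0.001,0.025,0,0,0,0],[0,-0.002,0.03,0,0,0,0],[0,-0.003,0.035,0,0,0,0],[0,-0.004,0.04,0,0,0,0]]]}}

```text
time: 4.0
tool_pos: [0.5405, -0.0473, 0.101]
tcp_rot: [3.108, 0.455, 0.001]
force: [1.8, -3.3, 2.7]
finger_gap: 0.001
grip_force: 2.0
```

>>> {"name": "servo_tool", "arguments": {"plan": [[[0,0,0.004,0,0,0,0],[0,0,0.008,0,0,0,0],[0,-0.001,0.011,0,0,0,0],[0,-0.001,0.014,0,0,0,0],[0,-0.001,0.016,0,0,0,0],[0,-0.001,0.018,0,0,0,0],[0,-0.001,0.018,0,0,0,0]]]}}

```text
time: 4.7
tool_pos: [0.5396, -0.046, 0.0831]
tcp_rot: [-3.108, -0.455, 0.001]
force: [-0.7, 0.6, 5.0]
finger_gap: 0.0
grip_force: 2.2
```

Run:
```python
from h import *
o=manip.get_obs(); p,d=imaging.grab_frame("scene"); cv2.imwrite("pics/s2.png",cv2.resize(p[190:360,270:490],None,fx=3,fy=3))
print(o["time"],o["tool_pos"],o["force"])
```

```text
4.7 [ 0.53957577 -0.0459673   0.08307698] [-0.65907961  0.59840809  4.97791981]
```

View pics/s2.png

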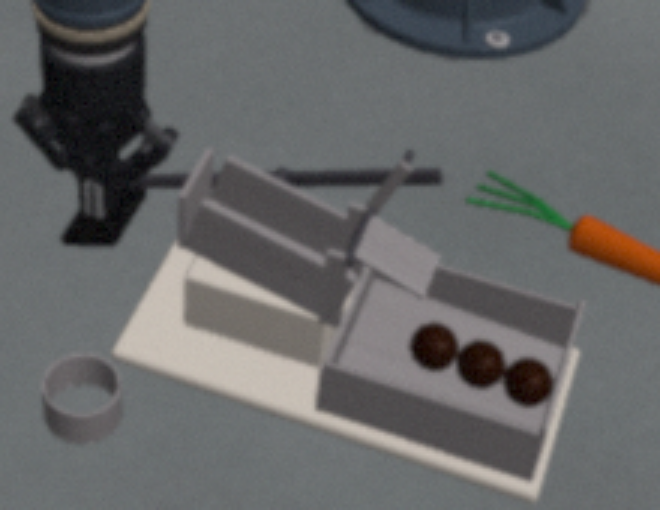

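All three balls are in the tray, at (435,345), (480,362) and (527,381) in the crop, and the lid at (400,255) is swung up. I'll press on to feel the stop.

>>> {"name": "servo_tool", "arguments": {"plan": [[[0,0,0.001,0,0,0,0],[0,0,0.002,0,0,0,0],[0,0,0.003,0,0,0,0],[0,0,0.003,0,0,0,0]]]}}

```text
time: 5.15
tool_pos: [0.5397, -0.0459, 0.0808]
tcp_rot: [-3.108, -0.455, -0.0]
force: [-2.6, 1.6, 10.0]
finger_gap: 0.001
grip_force: 4.4
```

>>> {"name": "servo_tool", "arguments": {"plan": [[[0,0,0.001,0,0,0,0],[0,0,0.0015,0,0,0,0],[0,0,0.0015,0,0,0,0],[0,0,0.0015,0,0,0,0],[0,0,0.0015,0,0,0,0],[0,0,0.0015,0,0,0,0],[0,0,0.0015,0,0,0,0],[0,0,0.0015,0,0,0,0]]]}}

```text
time: 5.95
tool_pos: [0.5397, -0.0457, 0.0801]
tcp_rot: [-3.108, -0.455, -0.001]
force: [-4.5, 1.5, 18.9]
finger_gap: 0.007
grip_force: 8.0
```

Run:
```python
from h import *
o=manip.get_obs(); p,d=imaging.grab_frame("scene"); cv2.imwrite("pics/s3.png",cv2.resize(p[190:360,270:490],None,fx=3,fy=3))
print(o["time"],o["tool_pos"],o["force"])
```

```text
5.95 [ 0.53973194 -0.04571729  0.08014137] [-4.53840104  1.46812959 18.89249448]
```

View pics/s3.png

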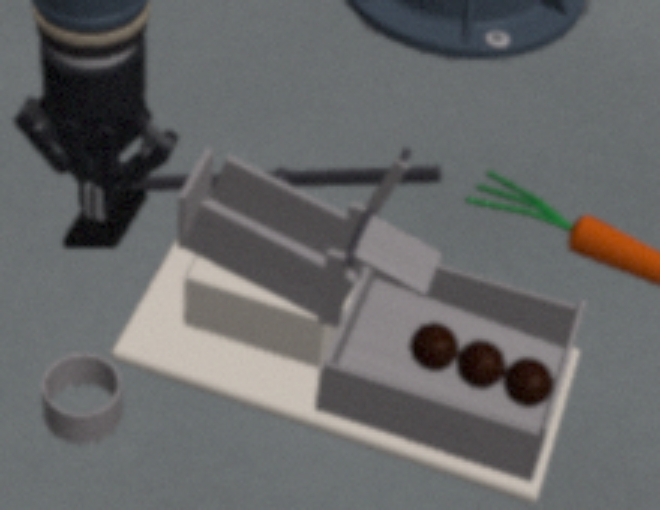

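The force is 19 N at the stop and the balls are at rest in the tray. Easing up slowly at about 11 mm/s.

>>> {"name": "servo_tool", "arguments": {"plan": [[[0,0,-0.001,0,0,0,0],[0,0,-0.002,0,0,0,0],[0,0,-0.003,0,0,0,0],[0,0,-0.004,0,0,0,0],[0,0,-0.005,0,0,0,0],[0,0,-0.006,0,0,0,0],[0,0,-0.007,0,0,0,0],[0,0,-0.008,0,0,0,0],[0,0.0005,-0.009,0,0,0,0],[0,0.001,-0.01,0,0,0,0]]]}}

```text
time: 7.0
tool_pos: [0.5401, -0.047, 0.0889]
tcp_rot: [-3.108, -0.455, 0.0]
force: [1.0, -4.4, 3.0]
finger_gap: 0.003
grip_force: 2.1
```

>>> {"name": "servo_tool", "arguments": {"plan": [[[0,0,-0.0012,0,0,0,0],[0,0,-0.0024,0,0,0,0],[0,0.0005,-0.0036,0,0,0,0],[0,0.0005,-0.0048,0,0,0,0],[0,0.001,-0.006,0,0,0,0],[0,0.001,-0.0072,0,0,0,0],[0,0.0015,-0.0084,0,0,0,0],[0,0.0015,-0.0096,0,0,0,0],[0,0.002,-0.0108,0,0,0,0],[0,0.002,-0.012,0,0,0,0]]]}}

```text
time: 8.0
tool_pos: [0.5407, -0.049, 0.1009]
tcp_rot: [-3.108, -0.455, 0.0]
force: [0.7, -4.0, 2.7]
finger_gap: -0.0
grip_force: 1.7
```

>>> {"name": "servo_tool", "arguments": {"plan": [[[0,0,-0.0012,0,0,0,0],[0,0,-0.0024,0,0,0,0],[0,0.0005,-0.0036,0,0,0,0],[0,0.0005,-0.0048,0,0,0,0],[0,0.001,-0.006,0,0,0,0],[0,0.001,-0.0072,0,0,0,0],[0,0.0015,-0.0084,0,0,0,0],[0,0.0015,-0.0096,0,0,0,0],[0,0.002,-0.0108,0,0,0,0],[0,0.002,-0.012,0,0,0,0]]]}}

```text
time: 9.0
tool_pos: [0.5412, -0.0507, 0.1128]
tcp_rot: [-3.108, -0.455, 0.0]
force: [-1.0, 0.1, 2.4]
finger_gap: -0.001
grip_force: 1.2
```

>>> {"name": "servo_tool", "arguments": {"plan": [[[0,0,-0.0012,0,0,0,0],[0,0,-0.0024,0,0,0,0],[0,0,-0.0036,0,0,0,0],[0,0,-0.0048,0,0,0,0],[0,0,-0.006,0,0,0,0],[0,0,-0.007,0,0,0,0],[0,0,-0.008,0,0,0,0],[0,0,-0.009,0,0,0,0],[0,0,-0.01,0,0,0,0],[0,0,-0.011,0,0,0,0]]]}}

```text
time: 10.0
tool_pos: [0.5414, -0.0508, 0.1239]
tcp_rot: [-3.108, -0.455, -0.0]
force: [0.0, -1.8, 1.7]
finger_gap: -0.001
grip_force: 0.8
```

>>> {"name": "servo_tool", "arguments": {"plan": [[[0,0,-0.0008,0,0,0,0],[0,0,-0.0016,0,0,0,0],[0,0,-0.0024,0,0,0,0],[0,0,-0.0032,0,0,0,0],[0,0,-0.004,0,0,0,0],[0,0,-0.0048,0,0,0,0],[0,0,-0.0056,0,0,0,0],[0,0,-0.0064,0,0,0,0],[0,0,-0.0072,0,0,0,0],[0,0,-0.008,0,0,0,0]]]}}

```text
time: 11.0
tool_pos: [0.5413, -0.0508, 0.1319]
tcp_rot: [-3.108, -0.455, 0.0]
force: [0.9, -0.4, 1.0]
finger_gap: -0.002
grip_force: 0.5
```

>>> {"name": "servo_tool", "arguments": {"plan": [[[0,0,-0.0006,0,0,0,0],[0,0,-0.0012,0,0,0,0],[0,0,-0.0018,0,0,0,0],[0,0,-0.0024,0,0,0,0],[0,0,-0.003,0,0,0,0],[0,0,-0.0036,0,0,0,0],[0,0,-0.0042,0,0,0,0],[0,0,-0.0048,0,0,0,0],[0,0,-0.0054,0,0,0,0],[0,0,-0.006,0,0,0,0]]]}}

```text
time: 12.0
tool_pos: [0.5412, -0.0509, 0.1378]
tcp_rot: [-3.108, -0.455, 0.0]
force: [0.2, 0.2, -1.6]
finger_gap: 0.003
grip_force: 0.0
```

>>> {"name": "servo_tool", "arguments": {"plan": [[[0,0,-0.001,0,0,0,0],[0,0,-0.002,0,0,0,0],[0,0,-0.004,0,0,0,0],[0,0,-0.008,0,0,0,0],[0,0,-0.018,0,0,0,0],[0,0,-0.035,0,0,0,0],[0,0,-0.06,0,0,0,0],[0,0,-0.085,0,0,0,0],[0,0,-0.095,0,0,0,0],[0,0,-0.1,0,0,0,0]]]}}

```text
time: 13.0
tool_pos: [0.5418, -0.0509, 0.2391]
tcp_rot: [3.108, 0.455, 0.003]
force: [0.2, -1.0, 0.0]
finger_gap: -0.0
grip_force: 0.0
```

Run:
```python
from h import *
o=manip.get_obs(); p,d=imaging.grab_frame("scene"); cv2.imwrite("pics/s4.png",cv2.resize(p[170:360,250:490],None,fx=3,fy=3))
print(o["time"],o["tool_pos"],o["force"])
```

```text
13.0 [ 0.54178956 -0.05092275  0.23908694] [ 0.18519062 -0.98441983  0.03421104]
```

View pics/s4.png

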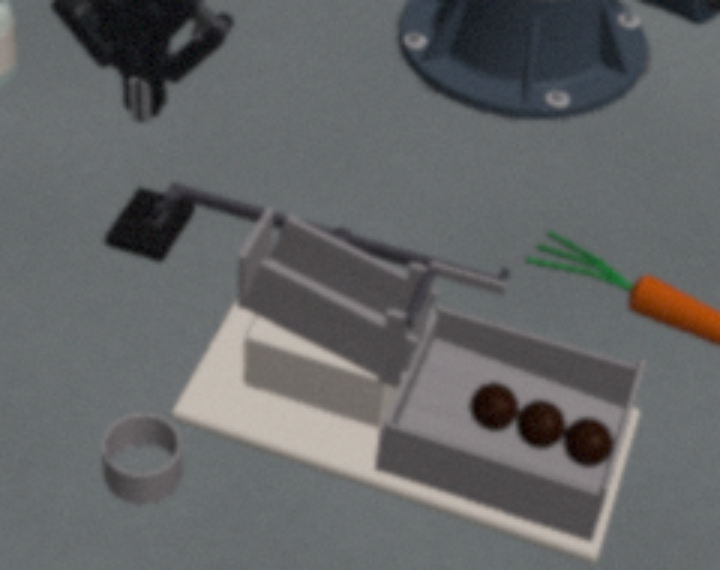

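The lid is shut at (420,300), the paddle is back up at (150,222), all three balls are in the tray at (495–590,405–440), and the gripper is clear. Handing in.

```bash
python3 -c "
from plant import manip
print(manip.finish_job())"
```

```text
the job is handed in; nothing more can be done
None
```

I pressed the paddle to its stop, all three balls rolled into the tray, and I eased the lid shut over about 6 s; the arm is clear and the job was handed in at about 13 s.

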